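Demould the castings, hang the full ones and set the short ones aside

TASK

The resin castings have set in the open lower half of the mould: lift out every one. Hang each full casting on the sloping white rack, one to a pair of pins, with both its holes over the two pins and pushed home flat against the board; put each short-cast one, which stopped part way along and has only one hole, in the large compartment of the grey parts sorter. Leave the jar and the tools lying about on the desk where they are.

Things in the scene. Friction and masses are not known exactly. Their poses are not given: they have to be found in the camera images.
- mould: Open lower half of a two-part aluminium mould, fixed: block 250 (x) by 280 (y) by 40 mm high, origin at the centre of its underside, four dowels 14 mm tall at its corners. In its top are six cavities 48 (x) by 114 (y) mm, 8 mm deep, centred at x = -78, 0, +78 and y = -66, +66 mm. Some may be empty.
- rack_face: Board of the sloping white curing rack, fixed: 225 mm up the slope, 275 mm wide, tilted 0.61 rad from level, facing the robot. Origin on its top surface at the middle of its lower edge, 20 mm above the desk; x up the slope, y along the board, z out of the board (up and towards the robot). Four pairs of steel pins stand square to it.
- pair_0 (a point): Point on the board's surface midway between the two pins of the lower right pair (as seen from the robot); axes as the board's. The pins stand at y = -38 and +38 mm from it, 6 mm in diameter, 32 mm long along z, tapering over the last 7 mm.
- pair_1 (a point): Point on the board's surface midway between the two pins of the lower left pair (as seen from the robot); axes as the board's. The pins stand at y = -38 and +38 mm from it, 6 mm in diameter, 32 mm long along z, tapering over the last 7 mm.
- pair_2 (a point): Point on the board's surface midway between the two pins of the upper right pair (as seen from the robot); axes as the board's. The pins stand at y = -38 and +38 mm from it, 6 mm in diameter, 32 mm long along z, tapering over the last 7 mm.
- pair_3 (a point): Point on the board's surface midway between the two pins of the upper left pair (as seen from the robot); axes as the board's. The pins stand at y = -38 and +38 mm from it, 6 mm in diameter, 32 mm long along z, tapering over the last 7 mm.
- cast_a: Full casting, hard dark grey resin, 100 g: flat plate 44 (x) by 110 (y) by 20 (z) mm, both faces alike, with 12 mm round holes at y = -38 and +38 mm and a 12 by 28 mm slot in the middle. Origin at its centre. In a cavity 8 mm are sunk, 12 mm stand proud to be gripped across the width. Hung, its centre is 10 mm off the board and about 3 mm down the slope from the pair's point. May be absent (None).
- cast_b: Full casting, hard dark grey resin, 100 g: flat plate 44 (x) by 110 (y) by 20 (z) mm, both faces alike, with 12 mm round holes at y = -38 and +38 mm and a 12 by 28 mm slot in the middle. Origin at its centre. In a cavity 8 mm are sunk, 12 mm stand proud to be gripped across the width. Hung, its centre is 10 mm off the board and about 3 mm down the slope from the pair's point. May be absent (None).
- cast_c: Full casting, hard dark grey resin, 100 g: flat plate 44 (x) by 110 (y) by 20 (z) mm, both faces alike, with 12 mm round holes at y = -38 and +38 mm and a 12 by 28 mm slot in the middle. Origin at its centre. In a cavity 8 mm are sunk, 12 mm stand proud to be gripped across the width. Hung, its centre is 10 mm off the board and about 3 mm down the slope from the pair's point. May be absent (None).
- cast_d: Full casting, hard dark grey resin, 100 g: flat plate 44 (x) by 110 (y) by 20 (z) mm, both faces alike, with 12 mm round holes at y = -38 and +38 mm and a 12 by 28 mm slot in the middle. Origin at its centre. In a cavity 8 mm are sunk, 12 mm stand proud to be gripped across the width. Hung, its centre is 10 mm off the board and about 3 mm down the slope from the pair's point. May be absent (None).
- short_a: Short-cast part, same resin and section (44 mm wide in x, 20 mm thick in z), 75 g: the mould did not fill, so it reaches only from y = -55 to y = +22 mm, with a ragged end and one 12 mm hole at y = -38 mm. Origin where the middle of a full casting would be; the middle of this piece is at y = -16.5 mm. Lies in a cavity as the full ones do. May be absent (None).
- short_b: Short-cast part, same resin and section (44 mm wide in x, 20 mm thick in z), 75 g: the mould did not fill, so it reaches only from y = -55 to y = +22 mm, with a ragged end and one 12 mm hole at y = -38 mm. Origin where the middle of a full casting would be; the middle of this piece is at y = -16.5 mm. Lies in a cavity as the full ones do. May be absent (None).
- sorter: Grey plastic parts sorter, loose on the desk (0.7 kg): open tray 260 (x) by 150 (y) by 45 mm high, walls and floor 4 mm, origin at the centre of its underside. The large empty compartment reaches from x = -126 to +64 mm over the full width (142 mm inside); beyond it, at +x, are three small compartments with screws.
- jar: Small glass jar, shut, 60 mm in diameter, 75 mm tall, standing on the desk; origin at its foot. A bystander.
- clamp: Aluminium bar clamp lying on the desk, 180 mm long along its y and 24 mm high. A bystander.
- pin_vise: Pin vise (small hand drill) lying on the desk, 115 mm long along its y, 16 mm thick. A bystander.
- brush: Flat brush lying on the desk along its x. A bystander.

How it is judged:
By the outcome, as a careful person would: the job done as asked, in the order asked, and still so for the second after the job is handed in, with the robot touching nothing.
Of cast_a, cast_b, cast_c, cast_d, short_a, short_b only 4 to 6 are there at a start; the rules pass over those that are not, and their reading is None.
At some moment in a run one of cast_a, cast_b, cast_c, cast_d, short_a, short_b, sorter may be knocked a few centimetres aside while the robot is not near it.
Once in a run the grip may slacken for a moment while it holds something.
It also fails if it takes over 210 s, if anything falls off the work surface, if the arm or the gripper's body presses on something with over 40 N, if the wrist force passes 120 N, or if a joint passes its speed limit or range.

ROBOT

A 7-joint arm with a two-finger parallel gripper is mounted at the origin on the work surface. World frame = base frame: x ahead of the robot, y to its left, z up, the work surface at z = 0. Lengths are in m, angles in rad, forces in N, time in s.
With the tool pointing down it reaches from about 0.425 to 0.875 m from the base axis. Payload 4.7 kg.
Tool frame: the origin (TCP) lies at the very end of the fingers, on their centre line; the grasp point (between the pads) lies 19 mm behind it (arm.tcp_to_grasp is the distance from the TCP to the grasp point, in m); z points along the fingers, y is the line along which they close (so a half turn about z gives the same grasp; the last joint's range is limited). The gripper opens to 85 mm and grips with 20 to 120 N. Pads are 22 mm wide; open, the fingers measure 114 mm over their backs; the gripper's body (76 mm by 85 mm) begins 54 mm behind the grasp point. The pads swing forward as they close: fully open they stand 13 mm farther back than shut.
Start: joints at [-1.216, 0.321, -0.07, 1.45, 0.023, 1.371, -0.057], TCP at [0.217, 0.613, 0.231] pointing down, gripper open.
Joint ranges: [-2.86, 2.86], [-0.3, 2.09], [-1.38, 1.24], [0.06, 2.45], [-1.56, 4.7], [0.09, 2.05], [-2.69, 2.69]. Speed limits (rad/s): [2.57, 2.57, 3.14, 3.14, 3.14, 3.14, 3.14].

INTERFACE

Orientations are given as [roll, pitch, yaw] about the fixed x, y, z axes, in that order (R = Rz(yaw) Ry(pitch) Rx(roll)).
In Python, from station import arm gives the robot as it stands.
- The arm moves only by the shell command python3 inch.py 'ROWS'. ROWS is one flat JSON list of numbers that holds 1 to 5 rows one after another, with no inner brackets; each row has 7 numbers: dx, dy, dz in shares of the most that a row can go, 1 being 62.5 mm, then a rotation vector rx, ry, rz in units of 0.05 rad, then the finger opening in m; each row shifts and turns the commanded pose from where the row before left it, along the tool's axes as they then stand; what a row does not reach is not made up. A row lasts 1/8 s, in which the tool goes at most 0.0625 m and 0.188 rad, less where a joint would pass 70% of its speed; a pose out of reach is approached as far as the arm can. The fingers move at their own pace and stop on an object; the grip force is fixed at half the most. Time passes only in rows, so rows that do not move let the fingers close. It prints the time, the measured TCP pose, the force, the opening and the grip force at its end. Input that does not fit is refused with a message, and nothing moves.
- arm.get_state(): the state, without advancing time (a new reading comes with each control period).
- arm.camera(name): name is "scene" or "top"; returns a dict with "image" (420x560x3 uint8, red, green, blue), "intrinsics" (3x3 intrinsics, pixels), "distortion" ([k1, k2, p1, p2, k3] as OpenCV has them; the pictures are not rectified), "T" (4x4, takes a point from camera to world coordinates). Camera axes: x right, y down, z forward; pixel columns grow to the right and rows downward; lengths in m; the calibration is good to about 2 mm. A picture is of the moment at which its call begins. There is no depth.
- arm.close_job(): hands the job in; it is judged then, once.
The state is a dict: "clock": time; "joint_positions": joint angles; "qvel": joint speeds; "joint_efforts": joint torques, N m; "tool_pos": TCP position; "tool_rot": TCP orientation; "contact_force": force on the tool from outside, world axes, zero at the start; "moment": the same for the moment, N m; "width": finger opening in m; "grip_force": force on a finger pad.
Only numpy, scipy, OpenCV 4.12 (cv2) and the standard library are available. Lean on these libraries where they do the work, as an engineer would, in place of code of your own. Each camera call takes 0.05 s, during which the arm holds its last target. There are 200 camera calls.

## Working session

There is one attempt and no reset: what is moved stays moved. The work goes in short steps, Python scripts to look and compute and a shell command to move; the robot and the scene stay as the last step left them, time stands still between calls to the robot, and variables do not carry over. Pictures are saved under pics/ and viewed, at most 14 in all, crops included, and the job is handed in when it is done.

```bash
ls; mkdir -p pics; python3 - <<'E'
from station import arm
import cv2, numpy as np
for n in ("scene","top"):
    c=arm.camera(n); cv2.imwrite(f"pics/{n}0.png",c["image"][...,::-1])
    print(n,np.round(c["intrinsics"],1).tolist(),c["distortion"],np.round(c["T"],3).tolist())
print(arm.get_state(), arm.tcp_to_grasp)
E
```

```text
inch.py
pics
station.py
scene [[503.7, 0.0, 279.2], [0.0, 503.7, 203.1], [0.0, 0.0, 1.0]] [-0.14716736  0.          0.          0.          0.        ] [[-0.483, 0.663, -0.572, 1.312], [0.876, 0.36, -0.322, 0.402], [-0.008, -0.657, -0.754, 1.078], [0.0, 0.0, 0.0, 1.0]]
top [[543.3, 0.0, 269.0], [0.0, 543.3, 209.9], [0.0, 0.0, 1.0]] [0.03639444 0.         0.         0.         0.        ] [[-0.002, -0.997, 0.071, 0.475], [-1.0, 0.003, 0.015, -0.012], [-0.015, -0.071, -0.997, 1.294], [0.0, 0.0, 0.0, 1.0]]
{'clock': 0.1, 'joint_positions': array([-1.21591041,  0.32173907, -0.07010704,  1.45156419,  0.02261353,
        1.37079111, -0.05690245]), 'qvel': array([-0.00085564, -0.00293569, -0.00071895, -0.00186316, -0.00245828,
       -0.00131659,  0.00166907]), 'joint_efforts': array([-6.93102575e-04, -4.94874215e+01, -3.84414867e-01, -3.15214598e+01,
        1.29373811e-02,  7.32574321e-03,  5.48274812e-06]), 'tool_pos': array([0.21712305, 0.6121517 , 0.23033379]), 'tool_rot': array([-3.13988113e+00,  9.97483460e-05,  2.80085635e+00]), 'contact_force': array([ 0.07808788, -0.19642516,  0.61444601]), 'moment': array([-0.03940929,  0.01307357,  0.00169167]), 'grip_force': 0.0, 'width': 0.08531018059382363} 0.0187
5 inch.py
```
View pics/scene0.png

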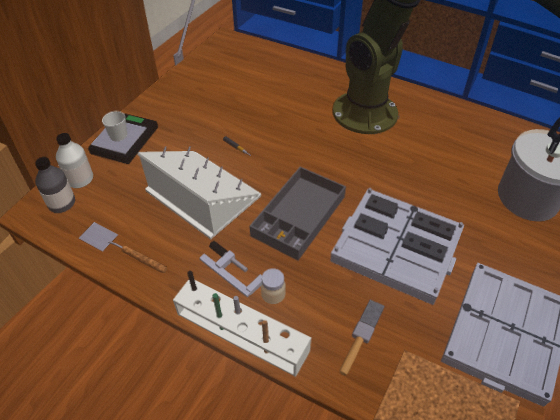

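View pics/top0.png

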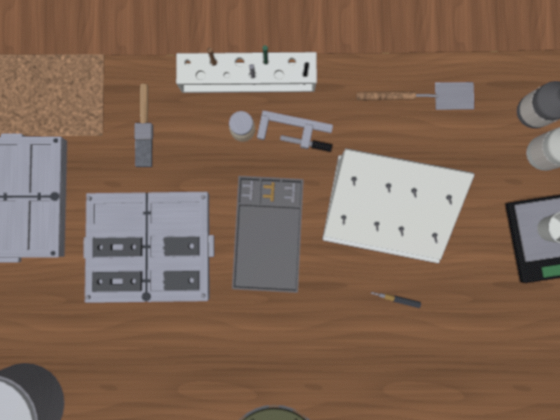

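Top view: the mould is centred near (148,248). It holds two full castings at (117,247) and (117,281) and two short ones at (182,246) and (182,281). The rack is near (398,206) and the sorter near (267,234). I'll zoom in to measure them.

```bash
python3 - <<'E'
import cv2
a=cv2.imread("pics/top0.png")
def crop(x0,y0,w,h,s,f):
    b=cv2.resize(a[y0:y0+h,x0:x0+w],None,fx=s,fy=s,interpolation=cv2.INTER_CUBIC)
    for i in range(0,w,10): cv2.putText(b,str(x0+i),(i*s,8),0,.3,(0,255,255)); cv2.line(b,(i*s,10),(i*s,14),(0,255,255))
    for i in range(0,h,10): cv2.putText(b,str(y0+i),(0,i*s+4),0,.3,(0,255,255))
    cv2.imwrite(f,b)
crop(78,184,142,122,5,"pics/m.png"); crop(318,145,158,120,5,"pics/r.png")
E
```

View pics/m.png

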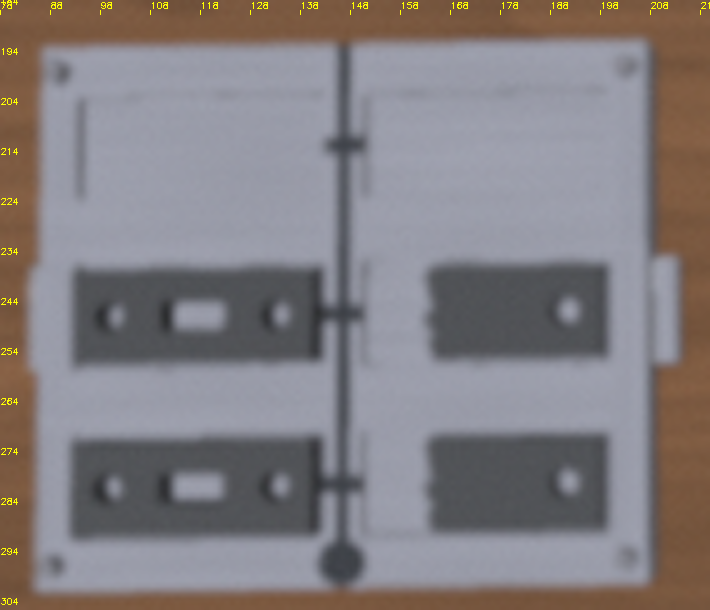

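View pics/r.png

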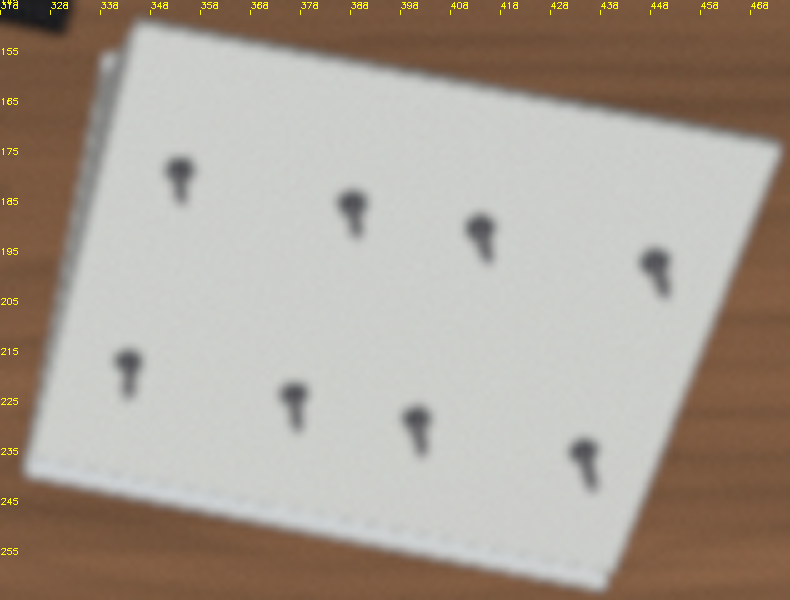

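Mould zoom: block corners are near (86,193), (208,192), (85,302) and (208,301). The full castings are in the left column and the shorts, with the hole end to the right (-y), in the right column. Rack zoom: all eight pins are visible, with bases (blobs) near (354,179), (388.5,186), (414,191), (449,197.5), (343.5,217), (377,224), (401.5,228.5) and (435,235.5). I'll fit the poses from these.

```bash
cat > lib.py <<'E'
import numpy as np, cv2
from scipy.optimize import least_squares
from scipy.spatial.transform import Rotation as R
from station import arm
def proj(c,P):
    P=np.atleast_2d(P); W=np.linalg.inv(c["T"])
    return cv2.projectPoints(P.astype(float),cv2.Rodrigues(W[:3,:3])[0],W[:3,3],c["intrinsics"],np.array(c["distortion"]))[0].reshape(-1,2)
def unproj(c,px,z):
    n=cv2.undistortPoints(np.array(px,float).reshape(-1,1,2),c["intrinsics"],np.array(c["distortion"])).reshape(-1,2)
    d=np.c_[n,np.ones(len(n))]@c["T"][:3,:3].T; o=c["T"][:3,3]
    return o+d*((z-o[2])/d[:,2])[:,None]
def place(p,L):  # p=x,y,yaw
    return R.from_euler('z',p[2]).apply(np.atleast_2d(L))+[p[0],p[1],0]
TH=.61
def board(p,uvw):
    uvw=np.atleast_2d(uvw).astype(float); M=R.from_euler('y',-TH)
    return place(p,M.apply(uvw)+[0,0,.02])
E
cat > fit.py <<'E'
from lib import *
c=arm.camera("top")
def up(L,x0,y0): return np.array(L,float)/5+[x0,y0]-.4   # crop px -> image px
m=up([(42,45),(650,40),(35,590),(652,583)],78,184)
Lm=np.array([(.125,.14,.04),(.125,-.14,.04),(-.125,.14,.04),(-.125,-.14,.04)])
f=lambda p:(proj(c,place(p,Lm))-m).ravel()
s=least_squares(f,[.4,.3,0]); print("mould",s.x.round(4),s.fun.round(1))
co=up([(135,20),(780,147),(28,458),(606,574)],318,145)
Lc=np.array([(.225,.1375,0),(.225,-.1375,0),(0,.1375,0),(0,-.1375,0)])
base=up([(180,170),(352,204),(480,228),(655,263),(128,362),(294,395),(417,419),(585,452)],318,145)
tip=up([(181,202),(358,235),(488,260),(667,295),(129,397),(297,429),(423,454),(593,488)],318,145)
def pins(q,w):
    uv=[]
    for k in (3,2,1,0):
        u,v=q[3+2*k:5+2*k]; uv+=[(u,v+.038,w),(u,v-.038,w)]
    return np.array(uv)
def g(q): return np.r_[(proj(c,board(q,Lc))-co).ravel(),(proj(c,board(q,pins(q,0)))-base).ravel(),(proj(c,board(q,pins(q,.031)))-tip).ravel()]
q0=[.42,-.27,-.19, .06,-.07,.06,.07,.16,-.07,.16,.07]
s=least_squares(g,q0,loss='soft_l1'); q=s.x; print("rack",q.round(4)); r=g(q).reshape(-1,2).round(1); print(r[:4].tolist(),r[4:12].tolist(),r[12:].tolist())
so=unproj(c,[(238.5,178),(302,180.5),(234,290),(298,291.5)],.045); print(so.round(4).tolist())
# scene check
E
python3 fit.py
```

```text
mould [0.4818 0.2896 0.008 ] [ 0.6  0.2 -0.4 -0.2  0.4  0.  -0.6 -0. ]
rack [ 0.4774 -0.2527 -0.2021  0.0616 -0.0682  0.061   0.0642  0.1619 -0.0676
  0.1613  0.0644]
[[-0.2, 0.4], [0.0, 0.1], [-0.5, -0.5], [0.8, -0.1]] [[0.1, -0.2], [0.1, -0.2], [0.1, -0.2], [-0.0, -0.4], [0.2, -0.2], [-0.0, -0.2], [0.1, -0.2], [-0.2, -0.2]] [[-0.0, 0.0], [-0.2, 0.4], [-0.0, 0.3], [-0.1, 0.3], [-0.1, -0.0], [-0.0, 0.3], [0.0, 0.2], [0.1, 0.2]]
[[0.6384, 0.0775, 0.045], [0.632, -0.0694, 0.045], [0.3812, 0.0874, 0.045], [0.3776, -0.0585, 0.045]]
```

```bash
python3 - <<'E'
from lib import *
c=arm.camera("scene"); q=[0.4774,-0.2527,-0.2021,.0616,-.0682,.061,.0642,.1619,-.0676,.1613,.0644]
s=5
def crop(x0,y0,w,h): return cv2.resize(c["image"][y0:y0+h,x0:x0+w,::-1],None,fx=s,fy=s,interpolation=cv2.INTER_CUBIC)
x0,y0,w,h=135,145,135,90
b=crop(x0,y0,w,h)
def dot(P,col):
    for x,y in (proj(c,P)-[x0,y0])*s+2: cv2.circle(b,(int(round(x)),int(round(y))),2,col,-1)
for k in range(4):
    u,v=q[3+2*k:5+2*k]
    for d in(.038,-.038): dot(board(q,[u,v+d,0]),(0,0,255)); dot(board(q,[u,v+d,.032]),(0,255,0)); print(k,d,((proj(c,board(q,[(u,v+d,0),(u,v+d,.032)]))-[x0,y0])*s+2).round().tolist())
dot(board(q,[(.225,.1375,0),(.225,-.1375,0),(0,.1375,0),(0,-.1375,0)]),(255,0,255))
cv2.imwrite("pics/rs.png",b)
E
```

```text
0 0.038 [[345.0, 115.0], [363.0, 65.0]]
0 -0.038 [[256.0, 57.0], [273.0, 8.0]]
1 0.038 [[511.0, 223.0], [531.0, 172.0]]
1 -0.038 [[414.0, 160.0], [433.0, 109.0]]
2 0.038 [[225.0, 123.0], [242.0, 70.0]]
2 -0.038 [[134.0, 61.0], [151.0, 9.0]]
3 0.038 [[395.0, 238.0], [415.0, 183.0]]
3 -0.038 [[295.0, 170.0], [314.0, 117.0]]
```

View pics/rs.png

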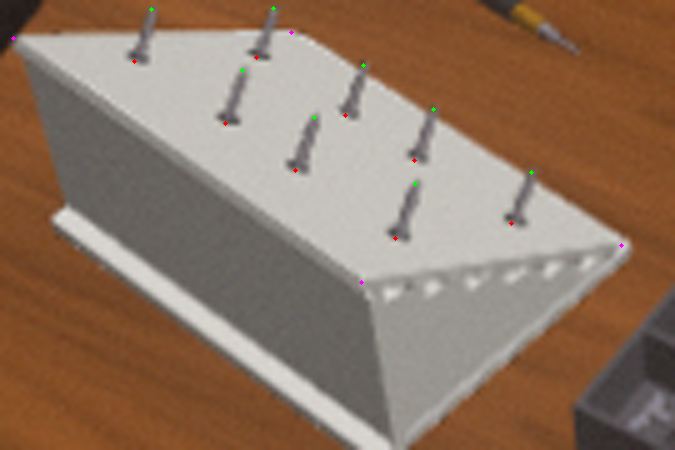

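The scene-camera overlay agrees with the rack fit to about 1–2 mm: the true bases sit about 0.8 px right of my dots and the tips match. Next is a motion calculator, then the first approach.

```bash
cat >> lib.py <<'E'
RACK=[0.4774,-0.2523,-0.2021]; PAIR=[(.0616,-.0682),(.061,.0642),(.1619,-.0676),(.1613,.0644)]
MOULD=[.4818,.2896,.008]
def Rdown(yaw): return R.from_euler('xyz',[np.pi,0,yaw])
def Rhang(flip):  # tool z into board, tool y = +-board x
    B=R.from_euler('z',RACK[2])*R.from_euler('y',-TH); E=B.as_matrix()
    y=E[:,0]*flip; z=-E[:,2]; return R.from_matrix(np.c_[np.cross(y,z),y,z])
def go(pos,Rt):
    s=arm.get_state(); Rc=R.from_euler('xyz',s["tool_rot"]); d=np.array(pos)-s["tool_pos"]
    print("t",round(s["clock"],2),"tcp",s["tool_pos"].round(4),"j",s["joint_positions"].round(2),"w",round(s["width"],4))
    print(" d now-axes",Rc.inv().apply(d).round(4)," d target-axes",Rt.inv().apply(d).round(4)," rotvec",(Rc.inv()*Rt).as_rotvec().round(3),"world d",d.round(4))
E
python3 - <<'E'
from lib import *
p=place(MOULD,[0,.066,0])[0]; p[2]=.15
go(p,Rdown(np.pi/2+MOULD[2]))
for f in(1,-1): print(Rhang(f).as_matrix().round(3).tolist())
for k in range(4): print(k,board(RACK,[PAIR[k]+(0,)]).round(4))
E
```

```text
t 0.2 tcp [0.2172 0.6123 0.2307] j [-1.22  0.32 -0.07  1.45  0.02  1.37 -0.06] w 0.0855
 d now-axes [-0.3347 -0.1536  0.0808]  d target-axes [-0.2588  0.262   0.0807]  rotvec [-1.000e-03  1.000e-03  1.222e+00] world d [ 0.2641 -0.2567 -0.0807]
[[0.201, 0.803, 0.561], [0.98, -0.165, -0.115], [0.0, 0.573, -0.82]]
[[-0.201, -0.803, 0.561], [-0.98, 0.165, -0.115], [-0.0, -0.573, -0.82]]
0 [[ 0.5132 -0.3292  0.0553]]
1 [[ 0.5393 -0.1994  0.0549]]
2 [[ 0.5938 -0.3452  0.1127]]
3 [[ 0.6198 -0.2157  0.1124]]
```

Units first: shifts go in shares of 62.5 mm and turns go in units of 0.05 rad. So 0.18 rad is 3.6.

```bash
python3 inch.py '[0, 0, 0, 0, 0, 3.6, 0.062, 0, 0, 0, 0, 0, 3.6, 0.062, 0, 0, 0, 0, 0, 3.6, 0.062, 0, 0, 0, 0, 0, 3.6, 0.062, 0, 0, 0, 0, 0, 3.6, 0.062]'; python3 inch.py '[0, 0, 0, 0, 0, 3.6, 0.062, 0, 0, 0, 0, 0, 2.84, 0.062, -0.592, 0.6, 0, 0, 0, 0, 0.062, -0.592, 0.6, 0, 0, 0, 0, 0.062, -0.592, 0.6, 0, 0, 0, 0, 0.062]'; python3 inch.py '[-0.592, 0.6, 0, 0, 0, 0, 0.062, -0.592, 0.6, 0.32, 0, 0, 0, 0.062, -0.592, 0.6, 0.48, 0, 0, 0, 0.062, -0.592, 0.6, 0.48, 0, 0, 0, 0.062, 0, 0, 0, 0, 0, 0, 0.062]'
python3 - <<'E'
from lib import *
p=place(MOULD,[0,.066,0])[0]; p[2]=.04
go(p,Rdown(np.pi/2+MOULD[2]))
c=arm.camera("top"); cv2.imwrite("pics/a.png",cv2.resize(c["image"][170:310,70:290,::-1],None,fx=3.6,fy=3.6))
E
```

```text
clock: 0.82
tool_pos: [0.2172, 0.6125, 0.231]
tool_rot: [-3.141, 0.0, 1.895]
contact_force: [0.1, 0.2, -0.2]
width: 0.0619
grip_force: 0.0
clock: 1.45
tool_pos: [0.3317, 0.5013, 0.2312]
tool_rot: [3.141, 0.0, 1.579]
contact_force: [-0.0, 0.4, 1.0]
width: 0.0622
grip_force: 0.0
clock: 2.08
tool_pos: [0.4843, 0.3491, 0.1485]
tool_rot: [-3.14, 0.006, 1.57]
contact_force: [-0.8, -0.9, 0.9]
width: 0.0616
grip_force: 0.0
t 2.08 tcp [0.4843 0.3491 0.1485] j [-0.92  0.27  0.3   1.7  -0.08  1.19 -0.61] w 0.0616
 d now-axes [ 0.0071 -0.0028  0.1084]  d target-axes [ 0.0065 -0.003   0.1085]  rotvec [-0.002  0.006 -0.009] world d [-0.0031  0.0065 -0.1085]
```

View pics/a.png

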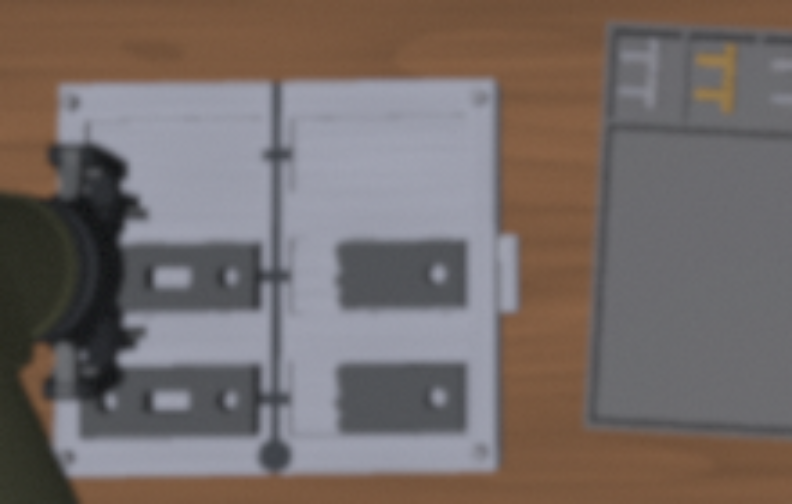

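The gripper is over the left column, with fingers spread along x around the upper full casting. Nothing has moved, so I'll descend.

To row units: 0.035 m is 0.56, 0.03 m is 0.48.

```bash
python3 inch.py '[0.096, -0.048, 0.56, 0, 0, 0, 0.062, 0, 0, 0.48, 0, 0, 0, 0.062, 0, 0, 0.32, 0, 0, 0, 0.062, 0, 0, 0, 0, 0, 0, 0.062, 0, 0, 0, 0, 0, 0, 0.062]'
python3 - <<'E'
from lib import *
p=place(MOULD,[0,.066,0])[0]; p[2]=.04
go(p,Rdown(np.pi/2+MOULD[2]))
E
```

```text
clock: 2.75
tool_pos: [0.4794, 0.3626, 0.0676]
tool_rot: [3.14, -0.002, 1.579]
contact_force: [0.9, 0.3, 0.0]
width: 0.0621
grip_force: 0.0
t 2.75 tcp [0.4794 0.3626 0.0676] j [-0.92  0.35  0.28  1.77 -0.11  1.03 -0.6 ] w 0.0621
 d now-axes [-0.0071  0.0018  0.0276]  d target-axes [-0.007   0.0018  0.0276]  rotvec [ 0.002 -0.002  0.   ] world d [ 0.0019 -0.007  -0.0276]
```

```bash
python3 inch.py '[-0.112, 0.032, 0.24, 0, 0, 0, 0.062, 0, 0, 0.224, 0, 0, 0, 0.062, 0, 0, 0, 0, 0, 0, 0.062, 0, 0, 0, 0, 0, 0, 0.062]'; python3 inch.py '[0, 0, 0, 0, 0, 0, 0.03, 0, 0, 0, 0, 0, 0, 0.03, 0, 0, 0, 0, 0, 0, 0.03, 0, 0, 0, 0, 0, 0, 0.03]'
```

```text
clock: 3.25
tool_pos: [0.4808, 0.3548, 0.0372]
tool_rot: [-3.141, 0.0, 1.579]
contact_force: [0.5, 0.5, 0.0]
width: 0.0618
grip_force: 0.0
clock: 3.75
tool_pos: [0.4815, 0.3553, 0.0385]
tool_rot: [3.14, -0.001, 1.579]
contact_force: [-0.4, -0.6, 5.1]
width: 0.0425
grip_force: 63.9
```

```bash
python3 inch.py '[0, 0, -0.16, 0, 0, 0, 0.03, 0, 0, -0.48, 0, 0, 0, 0.03, 0, 0, -0.8, 0, 0, 0, 0.03, 0, 0, -0.8, 0, 0, 0, 0.03, 0, 0, -0.8, 0, 0, 0, 0.03]'
python3 inch.py '[0, 0, 0, 0, 0, 0, 0.03, 0, 0, 0, 0, 0, 0, 0.03]'
python3 - <<'E'
from lib import *
for k in (2,3):
  q=board(RACK,[PAIR[k]+(.10,)])[0]
  print(k); go(q,Rhang(1))
E
```

```text
clock: 4.38
tool_pos: [0.4804, 0.3543, 0.2289]
tool_rot: [-3.141, 0.0, 1.579]
contact_force: [0.9, 0.5, -0.6]
width: 0.042
grip_force: 61.4
clock: 4.62
tool_pos: [0.4803, 0.3544, 0.2267]
tool_rot: [-3.141, 0.001, 1.579]
contact_force: [1.1, 0.1, -1.8]
width: 0.0423
grip_force: 61.5
2
t 4.62 tcp [0.4803 0.3544 0.2267] j [-0.94  0.21  0.3   1.61 -0.06  1.33 -0.62] w 0.0423
 d now-axes [-0.6885  0.0519  0.0324]  d target-axes [-0.6625  0.141   0.1375]  rotvec [-0.609 -0.063  0.204] world d [ 0.0574 -0.688  -0.032 ]
3
t 4.62 tcp [0.4803 0.3544 0.2267] j [-0.94  0.21  0.3   1.61 -0.06  1.33 -0.62] w 0.0423
 d now-axes [-0.5593  0.0789  0.0326]  d target-axes [-0.5305  0.1404  0.1375]  rotvec [-0.609 -0.063  0.204] world d [ 0.0834 -0.5586 -0.0323]
```

```bash
python3 inch.py '[-0.48, 0.064, 0, 0, 0, 0, 0.03, -0.848, 0.12, 0, 0, 0, 0, 0.03, -0.848, 0.12, 0, 0, 0, 0, 0.03, -0.848, 0.12, 0, 0, 0, 0, 0.03, -0.848, 0.12, 0, 0, 0, 0, 0.03]'; python3 inch.py '[-0.848, 0.12, 0, 0, 0, 0, 0.03, -0.848, 0.12, 0, 0, 0, 0, 0.03, -0.848, 0.12, 0, 0, 0, 0, 0.03, -0.848, 0.12, 0, 0, 0, 0, 0.03, -0.848, 0.12, 0, 0, 0, 0, 0.03]';  python3 inch.py '[-0.8, 0.112, 0, -3.04, -0.32, 1.02, 0.03, 0, 0, 0, -3.04, -0.32, 1.02, 0.03, 0, 0, 0, -3.04, -0.32, 1.02, 0.03, 0, 0, 0, -3.06, -0.3, 1.02, 0.03, 0, 0, 0, 0, 0, 0, 0.03]'; python3 inch.py '[0, 0, 0, 0, 0, 0, 0.03, 0, 0, 0, 0, 0, 0, 0.03]'
python3 - <<'E'
from lib import *
k=3
q=board(RACK,[PAIR[k]+(.09,)])[0]
print(k); go(q,Rhang(1))
E
```

```text
clock: 5.25
tool_pos: [0.5156, 0.111, 0.2253]
tool_rot: [-3.138, 0.001, 1.579]
contact_force: [0.8, 0.3, -0.7]
width: 0.0428
grip_force: 61.4
clock: 5.88
tool_pos: [0.5554, -0.1528, 0.2254]
tool_rot: [-3.138, -0.001, 1.579]
contact_force: [1.4, -0.1, -1.7]
width: 0.0425
grip_force: 61.4
clock: 6.5
tool_pos: [0.5588, -0.1994, 0.2214]
tool_rot: [2.54, -0.003, 1.371]
contact_force: [-0.5, 0.2, -1.2]
width: 0.0423
grip_force: 61.5
clock: 6.75
tool_pos: [0.5656, -0.2025, 0.2289]
tool_rot: [2.53, 0.0, 1.369]
contact_force: [-0.1, -0.4, -1.5]
width: 0.042
grip_force: 61.5
3
t 6.75 tcp [ 0.5656 -0.2025  0.2289] j [-0.36 -0.26  0.63  2.14  0.17  0.61 -0.01] w 0.042
 d now-axes [-0.0021 -0.0211  0.0374]  d target-axes [-0.0021 -0.021   0.0374]  rotvec [0.002 0.    0.   ] world d [ 0.0037 -0.0029 -0.0427]
```

To row units: -0.021 m is -0.336, 0.02 m is 0.32.

```bash
python3 inch.py '[-0.032, -0.336, 0.32, 0, 0, 0, 0.03, 0, 0, 0.32, 0, 0, 0, 0.03, 0, 0, 0.32, 0, 0, 0, 0.03, 0, 0, 0.192, 0, 0, 0, 0.03, 0, 0, 0, 0, 0, 0, 0.03]'; python3 inch.py '[0, 0, 0, 0, 0, 0, 0.03, 0, 0, 0, 0, 0, 0, 0.03]'
cat > chk.py <<'E'
import sys
from lib import *
k=int(sys.argv[1]); off=float(sys.argv[2])  # off: TCP above casting bottom
go(board(RACK,[PAIR[k]+(.055,)])[0],Rhang(1))
s=arm.get_state(); Rc=R.from_euler('xyz',s["tool_rot"]); out=[]
for n in("scene","top"):
    c=arm.camera(n); C=proj(c,s["tool_pos"])[0]; x0,y0=(C-[32,42]).astype(int); S=6
    b=cv2.resize(c["image"][y0:y0+90,x0:x0+65,::-1],None,fx=S,fy=S,interpolation=cv2.INTER_CUBIC)
    def pl(P,col):
        P=((proj(c,P)-[x0,y0])*S+S/2).round().astype(np.int32); cv2.polylines(b,[P.reshape(-1,1,2)],True,col,1)
    X,Y=.055,.022
    for z in(off,off-.02): pl(Rc.apply(np.array([(X,Y,z),(X,-Y,z),(-X,-Y,z),(-X,Y,z)]))+s["tool_pos"],(0,255,255))
    u,v=PAIR[k]
    for d in(.038,-.038): pl(board(RACK,[(u,v+d,0),(u,v+d,.032)]),(0,255,0))
    out.append(b)
cv2.imwrite(sys.argv[3],np.hstack(out))
E
python3 chk.py 3 .0065 pics/h1.png
```

```text
clock: 7.38
tool_pos: [0.5881, -0.2087, 0.1561]
tool_rot: [2.532, 0.001, 1.369]
contact_force: [-0.3, 0.0, -0.8]
width: 0.0422
grip_force: 61.5
clock: 7.62
tool_pos: [0.5875, -0.2085, 0.1571]
tool_rot: [2.529, -0.001, 1.369]
contact_force: [0.1, -0.7, -0.4]
width: 0.0424
grip_force: 61.5
t 7.62 tcp [ 0.5875 -0.2085  0.1571] j [-0.46 -0.1   0.78  2.18 -0.03  0.43  0.17] w 0.0424
 d now-axes [-0.0006  0.0015  0.0006]  d target-axes [-0.0006  0.0015  0.0006]  rotvec [ 0.002 -0.001 -0.   ] world d [ 0.0015 -0.0009  0.0003]
```

View pics/h1.png

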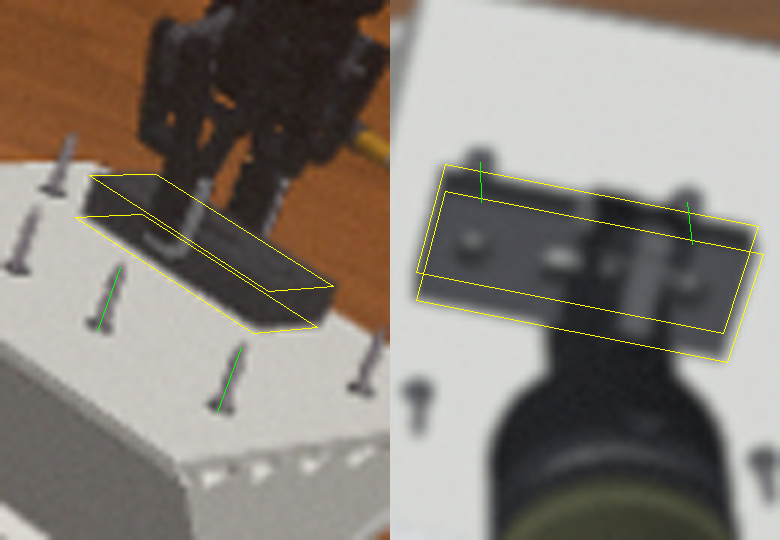

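Scene (left half) and top (right half): the held casting matches the overlay. Its offset in the scene camera (about 1 px right) is the same as the pins', so the holes are lined up. Inserting.

To row units: 0.01 m is 0.16, 0.005 m is 0.08.

```bash
python3 inch.py '[-0.008, 0.024, 0.16, 0, 0, 0, 0.03, 0, 0, 0.16, 0, 0, 0, 0.03, 0, 0, 0.08, 0, 0, 0, 0.03, 0, 0, 0, 0, 0, 0, 0.03, 0, 0, 0, 0, 0, 0, 0.03]'; python3 - <<'E'
from lib import *
go(board(RACK,[PAIR[3]+(.03,)])[0],Rhang(1))
E
```

```text
clock: 8.35
tool_pos: [0.6023, -0.212, 0.1371]
tool_rot: [2.53, -0.001, 1.369]
contact_force: [-0.2, 1.0, -0.7]
width: 0.0419
grip_force: 66.6
t 8.35 tcp [ 0.6023 -0.212   0.1371] j [-0.5  -0.01  0.85  2.17 -0.21  0.38  0.32] w 0.0419
 d now-axes [-0.0002  0.0006  0.0005]  d target-axes [-0.0002  0.0006  0.0005]  rotvec [ 0.002 -0.001 -0.001] world d [ 0.0007 -0.0003 -0.0001]
```

No contact force, so the pins are inside the holes. Continuing to the board.

To row units: 0.008 m is 0.128, 0.006 m is 0.096.

```bash
python3 inch.py '[0, 0.008, 0.128, 0, 0, 0, 0.03, 0, 0, 0.096, 0, 0, 0, 0.03, 0, 0, 0.064, 0, 0, 0, 0.03, 0, 0, 0, 0, 0, 0, 0.03, 0, 0, 0, 0, 0, 0, 0.03]'; python3 inch.py '[0, 0, 0.048, 0, 0, 0, 0.03, 0, 0, 0.032, 0, 0, 0, 0.03, 0, 0, 0, 0, 0, 0, 0.03, 0, 0, 0, 0, 0, 0, 0.03]';python3 - <<'E'
from lib import *
go(board(RACK,[PAIR[3]+(.0065,)])[0],Rhang(1))
E
```

```text
clock: 8.98
tool_pos: [0.6128, -0.2142, 0.1225]
tool_rot: [2.53, -0.001, 1.369]
contact_force: [0.3, -0.2, -0.8]
width: 0.0423
grip_force: 66.6
clock: 9.48
tool_pos: [0.6155, -0.2147, 0.1181]
tool_rot: [2.53, -0.001, 1.369]
contact_force: [1.3, -0.1, -1.4]
width: 0.0426
grip_force: 66.6
t 9.47 tcp [ 0.6155 -0.2147  0.1181] j [-0.48  0.07  0.85  2.16 -0.42  0.36  0.5 ] w 0.0426
 d now-axes [-0.0002  0.0004  0.0007]  d target-axes [-0.0002  0.0004  0.0007]  rotvec [ 0.001 -0.001 -0.001] world d [ 0.0006 -0.0003 -0.0004]
```

```bash
python3 inch.py '[0, 0, 0.032, 0, 0, 0, 0.03, 0, 0, 0, 0, 0, 0, 0.03, 0, 0, 0, 0, 0, 0, 0.03]'; python3 inch.py '[0, 0, 0.032, 0, 0, 0, 0.03, 0, 0, 0, 0, 0, 0, 0.03, 0, 0, 0, 0, 0, 0, 0.03]'
```

```text
clock: 9.85
tool_pos: [0.6159, -0.2148, 0.1178]
tool_rot: [2.531, -0.005, 1.369]
contact_force: [-27.1, 7.9, 27.2]
width: 0.0421
grip_force: 71.2
clock: 10.22
tool_pos: [0.6165, -0.2151, 0.1169]
tool_rot: [2.532, -0.008, 1.369]
contact_force: [-43.5, 11.9, 45.0]
width: 0.0423
grip_force: 76.6
```

Firm contact with the board (about 60 N), so the casting is home. Easing off, releasing and retreating.

```bash
python3 inch.py '[0, 0, -0.048, 0, 0, 0, 0.03, 0, 0.032, 0, 0, 0, 0, 0.03, 0, 0, 0, 0, 0, 0, 0.06, 0, 0, 0, 0, 0, 0, 0.06, 0, 0, 0, 0, 0, 0, 0.06]'; python3 inch.py '[0, 0, -0.16, 0, 0, 0, 0.06, 0, 0, -0.48, 0, 0, 0, 0.06, 0, 0, -0.8, 0, 0, 0, 0.06, 0, 0, -0.48, 0, 0, 0, 0.06, 0, 0, 0, 0, 0, 0, 0.06]';  python3 - <<'E'
from lib import *
p=place(MOULD,[-.078,.066,0])[0]; p[2]=.22
go(p,Rdown(np.pi/2+MOULD[2]))
E
```

```text
clock: 10.85
tool_pos: [0.6178, -0.2151, 0.1183]
tool_rot: [2.531, -0.001, 1.369]
contact_force: [-0.2, 0.4, 0.3]
width: 0.0599
grip_force: 0.0
clock: 11.48
tool_pos: [0.5516, -0.2014, 0.2156]
tool_rot: [2.53, -0.002, 1.369]
contact_force: [0.1, -0.3, 0.1]
width: 0.0599
grip_force: 0.0
t 11.47 tcp [ 0.5516 -0.2014  0.2156] j [-0.41 -0.3   0.68  2.18  0.23  0.59 -0.05] w 0.0599
 d now-axes [ 0.5155 -0.2081 -0.1503]  d target-axes [ 0.5576 -0.1439 -0.0044]  rotvec [ 0.609  0.062 -0.203] world d [-0.1484  0.5564  0.0044]
```

```bash
python3 inch.py '[0, 0, 0, 3.04, 0.31, -1.02, 0.06, 0, 0, 0, 3.04, 0.31, -1.02, 0.06, 0, 0, 0, 3.04, 0.31, -1.02, 0.06, 0, 0, 0, 3.06, 0.31, -1, 0.06, 0.8, -0.208, 0, 0, 0, 0, 0.062]'; python3 inch.py '[0.8112, -0.208, 0, 0, 0, 0, 0.062, 0.8112, -0.208, 0, 0, 0, 0, 0.062, 0.8112, -0.208, 0, 0, 0, 0, 0.062, 0, 0, 0, 0, 0, 0, 0.062, 0, 0, 0, 0, 0, 0, 0.062]';  python3 - <<'E'
from lib import *
p=place(MOULD,[-.078,.066,0])[0]; p[2]=.1
go(p,Rdown(np.pi/2+MOULD[2]))
c=arm.camera("top"); cv2.imwrite("pics/b.png",cv2.resize(c["image"][140:310,75:475,::-1],None,fx=2,fy=2,interpolation=cv2.INTER_CUBIC))
a=cv2.imread("pics/top0.png").astype(int); d=abs(a-c["image"][...,::-1]).sum(2)>90; m=d[190:305,78:218]; print("changed in mould",m.sum(), [ (v.min(),v.max()) for v in np.nonzero(m)] if m.any() else 0)
E
```

```text
clock: 12.1
tool_pos: [0.539, -0.1557, 0.2072]
tool_rot: [-3.123, 0.019, 1.572]
contact_force: [-0.9, 2.0, 1.0]
width: 0.0622
grip_force: 0.0
clock: 12.72
tool_pos: [0.498, 0.0001, 0.2148]
tool_rot: [3.142, -0.0, 1.579]
contact_force: [-0.1, 0.1, -0.6]
width: 0.062
grip_force: 0.0
t 12.72 tcp [4.980e-01 1.000e-04 2.148e-01] j [-0.91 -0.02  0.86  1.87  0.02  1.29 -0.05] w 0.062
 d now-axes [ 0.3556 -0.092   0.1149]  d target-axes [ 0.3556 -0.0919  0.1148]  rotvec [ 0. -0. -0.] world d [-0.0948  0.3549 -0.1148]
changed in mould 951 [(np.int64(47), np.int64(66)), (np.int64(14), np.int64(65))]
```

View pics/b.png

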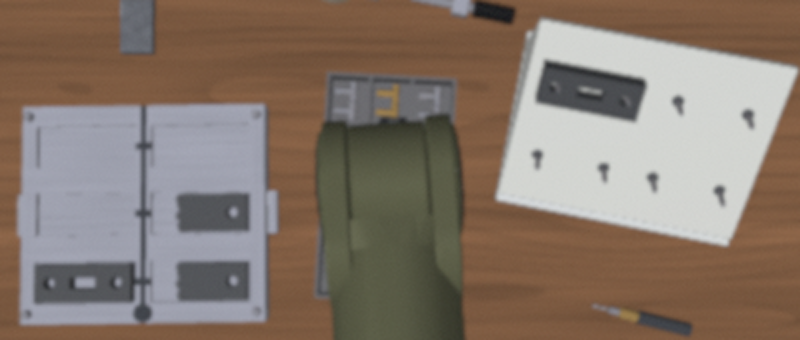

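The first casting hangs flat on the upper-left pair, at (590,91) in the crop. The second full casting and both shorts are unmoved. Going for the second.

To row units: 0.0508 m is 0.8128, -0.0131 m is -0.2096.

```bash
python3 inch.py '[0.8128, -0.208, 0, 0, 0, 0, 0.062, 0.8128, -0.2096, 0, 0, 0, 0, 0.062, 0.8128, -0.2096, 0, 0, 0, 0, 0.062, 0.8128, -0.2112, 0, 0, 0, 0, 0.062, 0.8128, -0.2112, 0.24, 0, 0, 0, 0.062]'; python3 inch.py '[0.8128, -0.2112, 0.4, 0, 0, 0, 0.062, 0.8128, -0.2112, 0.4, 0, 0, 0, 0.062, 0, 0, 0.8, 0, 0, 0, 0.062, 0, 0, 0, 0, 0, 0, 0.062, 0, 0, 0, 0, 0, 0, 0.062]';  python3 - <<'E'
from lib import *
p=place(MOULD,[-.078,.066,0])[0]; p[2]=.0385
go(p,Rdown(np.pi/2+MOULD[2]))
E
```

```text
clock: 13.4
tool_pos: [0.4319, 0.2547, 0.2009]
tool_rot: [3.14, -0.002, 1.575]
contact_force: [0.8, -1.0, 0.9]
width: 0.0617
grip_force: 0.0
clock: 14.02
tool_pos: [0.4051, 0.3545, 0.1015]
tool_rot: [3.141, -0.001, 1.575]
contact_force: [0.5, 0.3, 0.5]
width: 0.0622
grip_force: 0.0
t 14.03 tcp [0.4051 0.3545 0.1015] j [-1.22  0.2   0.5   1.9  -0.11  1.07 -0.67] w 0.0622
 d now-axes [ 0.0004 -0.0018  0.063 ]  d target-axes [ 0.0005 -0.0018  0.063 ]  rotvec [ 0.001 -0.001 -0.004] world d [-0.0018  0.0005 -0.063 ]
```

To row units: 0.03 m is 0.48, 0.02 m is 0.32, -0.004 rad is -0.08.

```bash
python3 inch.py '[0.008, -0.032, 0.48, 0, 0, -0.08, 0.062, 0, 0, 0.32, 0, 0, 0, 0.062, 0, 0, 0.192, 0, 0, 0, 0.062, 0, 0, 0, 0, 0, 0, 0.062, 0, 0, 0, 0, 0, 0, 0.062]'; python3 inch.py '[0, 0, 0, 0, 0, 0, 0.03, 0, 0, 0, 0, 0, 0, 0.03, 0, 0, 0, 0, 0, 0, 0.03, 0, 0, 0, 0, 0, 0, 0.03]';  python3 inch.py '[0, 0, -0.16, 0, 0, 0, 0.03, 0, 0, -0.48, 0, 0, 0, 0.03, 0, 0, -0.8, 0, 0, 0, 0.03, 0, 0, -0.8, 0, 0, 0, 0.03, 0, 0, -0.8, 0, 0, 0, 0.03]'
python3 inch.py '[0, 0, 0, 0, 0, 0, 0.03, 0, 0, 0, 0, 0, 0, 0.03]'
python3 - <<'E'
from lib import *
q=board(RACK,[PAIR[1]+(.09,)])[0]
go(q,Rhang(1))
E
```

```text
clock: 14.65
tool_pos: [0.4019, 0.3565, 0.0394]
tool_rot: [3.141, -0.002, 1.582]
contact_force: [-1.0, 0.4, 0.5]
width: 0.0619
grip_force: 0.0
clock: 15.15
tool_pos: [0.4021, 0.3567, 0.0395]
tool_rot: [3.14, -0.002, 1.583]
contact_force: [0.6, -0.9, 6.3]
width: 0.0424
grip_force: 61.5
clock: 15.78
tool_pos: [0.4, 0.3555, 0.2298]
tool_rot: [-3.14, 0.0, 1.583]
contact_force: [1.4, -0.2, -0.6]
width: 0.0425
grip_force: 62.6
clock: 16.02
tool_pos: [0.4001, 0.3556, 0.2274]
tool_rot: [-3.139, 0.001, 1.583]
contact_force: [-0.1, -0.3, -2.1]
width: 0.0422
grip_force: 62.7
t 16.02 tcp [0.4001 0.3556 0.2274] j [-1.26  0.08  0.51  1.76 -0.04  1.32 -0.73] w 0.0422
 d now-axes [-0.5456  0.0822  0.0989]  d target-axes [-0.5158  0.1043  0.1933]  rotvec [-0.61  -0.064  0.208] world d [ 0.0887 -0.5447 -0.0987]
```

I'm using the upper-right pair for this one, because joint 2 gets close to its lower limit near the lower pairs.

To row units: -0.053 m is -0.848, 0.0103 m is 0.1648.

```bash
python3 inch.py '[-0.48, 0.096, 0, 0, 0, 0, 0.03, -0.848, 0.1648, 0, 0, 0, 0, 0.03, -0.848, 0.1648, 0, 0, 0, 0, 0.03, -0.848, 0.1648, 0, 0, 0, 0, 0.03, -0.848, 0.1648, 0, 0, 0, 0, 0.03]'; python3 inch.py '[-0.848, 0.1648, 0, 0, 0, 0, 0.03, -0.848, 0.1648, 0, 0, 0, 0, 0.03, -0.848, 0.1648, 0, 0, 0, 0, 0.03, -0.848, 0.1648, 0, 0, 0, 0, 0.03, -0.848, 0.1648, 0, 0, 0, 0, 0.03]';  python3 inch.py '[-0.848, 0.1648, 0, 0, 0, 0, 0.03, -0.848, 0.1648, 0, 0, 0, 0, 0.03, -0.848, 0.1648, 0, 0, 0, 0, 0.03, -0.416, 0.08, 0, 0, 0, 0, 0.03, 0, 0, 0, 0, 0, 0, 0.03]'; python3 inch.py '[0, 0, 0, -3.04, -0.32, 1.04, 0.03, 0, 0, 0, -3.04, -0.32, 1.04, 0.03, 0, 0, 0, -3.06, -0.32, 1.04, 0.03, 0, 0, 0, -3.06, -0.32, 1.04, 0.03, 0, 0, 0, 0, 0, 0, 0.03]'; python3 inch.py '[0, 0, 0, 0, 0, 0, 0.03]'
python3 - <<'E'
from lib import *
q=board(RACK,[PAIR[2]+(.055,)])[0]
go(q,Rhang(1))
E
```

```text
clock: 16.65
tool_pos: [0.45, 0.1112, 0.2263]
tool_rot: [-3.138, 0.001, 1.582]
contact_force: [1.0, 0.1, -0.4]
width: 0.0424
grip_force: 62.6
clock: 17.27
tool_pos: [0.504, -0.1521, 0.2267]
tool_rot: [-3.139, -0.002, 1.582]
contact_force: [0.9, 0.8, -0.9]
width: 0.0423
grip_force: 62.6
clock: 17.9
tool_pos: [0.5406, -0.3379, 0.2262]
tool_rot: [-3.137, 0.001, 1.576]
contact_force: [-0.6, 0.1, 0.0]
width: 0.0421
grip_force: 62.6
clock: 18.52
tool_pos: [0.5402, -0.3302, 0.2247]
tool_rot: [2.532, -0.014, 1.372]
contact_force: [-0.1, 1.0, -0.2]
width: 0.0423
grip_force: 62.7
clock: 18.65
tool_pos: [0.5447, -0.3339, 0.2286]
tool_rot: [2.531, -0.001, 1.37]
contact_force: [0.8, -0.8, -0.2]
width: 0.0424
grip_force: 62.7
t 18.65 tcp [ 0.5447 -0.3339  0.2286] j [-0.56 -0.23  1.11  2.04 -0.03  0.64  0.42] w 0.0424
 d now-axes [-0.0013 -0.0251  0.0688]  d target-axes [-0.0012 -0.0251  0.0688]  rotvec [ 0.001 -0.002  0.001] world d [ 0.0183 -0.0049 -0.0707]
```

To row units: -0.025 m is -0.4, 0.02 m is 0.32.

```bash
python3 inch.py '[0, -0.4, 0.32, 0, 0, 0, 0.03, 0, 0, 0.32, 0, 0, 0, 0.03, 0, 0, 0.256, 0, 0, 0, 0.03, 0, 0, 0.208, 0, 0, 0, 0.03, 0, 0, 0, 0, 0, 0, 0.03]'; python3 inch.py '[0, 0, 0, 0, 0, 0, 0.03, 0, 0, 0, 0, 0, 0, 0.03]'; python3 chk.py 2 .0065 pics/h2.png
```

```text
clock: 19.27
tool_pos: [0.5638, -0.339, 0.1556]
tool_rot: [2.536, 0.007, 1.37]
contact_force: [-0.2, -0.4, -0.7]
width: 0.0421
grip_force: 62.7
clock: 19.52
tool_pos: [0.563, -0.3386, 0.1578]
tool_rot: [2.529, -0.001, 1.369]
contact_force: [-0.3, 0.7, -1.6]
width: 0.0422
grip_force: 62.7
t 19.52 tcp [ 0.563  -0.3386  0.1578] j [-0.55  0.09  1.24  2.09 -0.68  0.57  0.96] w 0.0422
 d now-axes [-0.0002  0.     -0.    ]  d target-axes [-0.0002  0.     -0.    ]  rotvec [ 0.002 -0.001 -0.   ] world d [-0.     -0.0002  0.    ]
```

View pics/h2.png

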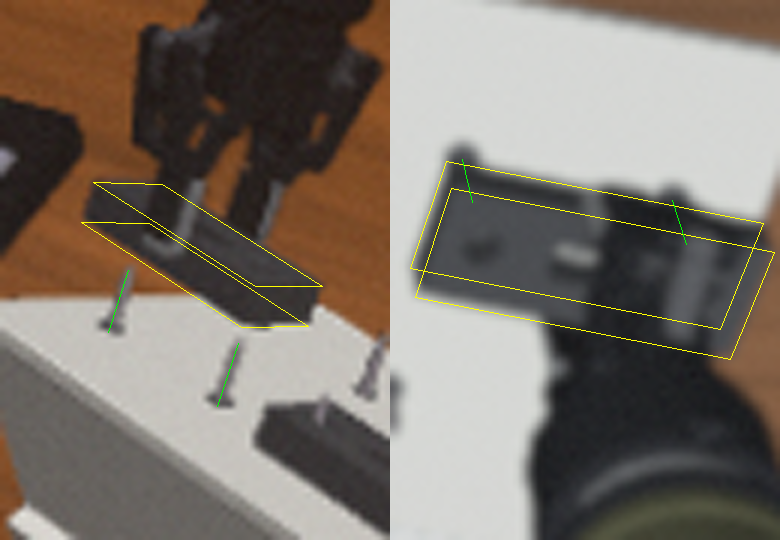

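Same picture as for the first casting: the plate matches the overlay over the upper-right pins. Joint 3 is at its range edge, but the pose is being met. Inserting slowly.

Units first: shifts go in shares of 62.5 mm and turns go in units of 0.05 rad. So 0.008 m is 0.128, 0.006 m is 0.096.

```bash
python3 inch.py '[0, 0, 0.128, 0, 0, 0, 0.03, 0, 0, 0.096, 0, 0, 0, 0.03, 0, 0, 0.096, 0, 0, 0, 0.03, 0, 0, 0.08, 0, 0, 0, 0.03, 0, 0, 0, 0, 0, 0, 0.03]'; python3 inch.py '[0, 0, 0, 0, 0, 0, 0.03, 0, 0, 0, 0, 0, 0, 0.03]'; python3 - <<'E'
from lib import *
go(board(RACK,[PAIR[2]+(.0065,)])[0],Rhang(1))
E
```

```text
clock: 20.25
tool_pos: [0.5767, -0.3408, 0.1366]
tool_rot: [2.53, -0.002, 1.369]
contact_force: [0.5, -0.0, -0.6]
width: 0.0429
grip_force: 62.7
clock: 20.5
tool_pos: [0.5767, -0.3411, 0.1369]
tool_rot: [2.529, -0.002, 1.368]
contact_force: [-0.5, -0.0, -0.2]
width: 0.0422
grip_force: 62.7
t 20.5 tcp [ 0.5767 -0.3411  0.1369] j [-0.43  0.19  1.15  2.08 -0.87  0.58  1.1 ] w 0.0422
 d now-axes [-0.0006  0.0005  0.0234]  d target-axes [-0.0006  0.0006  0.0234]  rotvec [ 0.002 -0.001 -0.001] world d [ 0.0135 -0.0034 -0.0188]
```

```bash
python3 inch.py '[-0.0048, 0.008, 0.128, 0, 0, 0, 0.03, 0, 0, 0.096, 0, 0, 0, 0.03, 0, 0, 0.08, 0, 0, 0, 0.03, 0, 0, 0.048, 0, 0, 0, 0.03, 0, 0, 0, 0, 0, 0, 0.03]'; python3 inch.py '[0, 0, 0.04, 0, 0, 0, 0.03, 0, 0, 0, 0, 0, 0, 0.03, 0, 0, 0, 0, 0, 0, 0.03]'
```

```text
clock: 21.12
tool_pos: [0.5892, -0.3439, 0.1189]
tool_rot: [2.53, -0.003, 1.368]
contact_force: [-3.9, 2.2, 2.7]
width: 0.0423
grip_force: 63.4
clock: 21.5
tool_pos: [0.5893, -0.3439, 0.1187]
tool_rot: [2.529, -0.008, 1.37]
contact_force: [-33.2, 17.0, 35.8]
width: 0.0425
grip_force: 68.4
```

```bash
python3 inch.py '[0, 0, -0.04, 0, 0, 0, 0.03, 0, 0, 0, 0, 0, 0, 0.03, 0, 0, 0, 0, 0, 0, 0.06, 0, 0, 0, 0, 0, 0, 0.06, 0, 0, 0, 0, 0, 0, 0.06]'; python3 inch.py '[0, 0, -0.16, 0, 0, 0, 0.06, 0, 0, -0.48, 0, 0, 0, 0.06, 0, 0, -0.64, 0, 0, 0, 0.06, 0, 0, 0, 0, 0, 0, 0.06, 0, 0, 0, 0, 0, 0, 0.06]'; python3 inch.py '[0, 0, 0, 3.04, 0.31, -1.02, 0.06, 0, 0, 0, 3.04, 0.31, -1.02, 0.06, 0, 0, 0, 3.04, 0.31, -1.02, 0.06, 0, 0, 0, 3.06, 0.31, -1, 0.06, 0, 0, -0.48, 0, 0, 0, 0.062]';  python3 - <<'E'
from lib import *
p=place(MOULD,[0,-.0825,0])[0]; p[2]=.2
go(p,Rdown(np.pi/2+MOULD[2]))
E
```

```text
clock: 22.12
tool_pos: [0.5895, -0.3438, 0.1187]
tool_rot: [2.53, -0.001, 1.369]
contact_force: [0.2, 0.5, -1.0]
width: 0.0599
grip_force: 0.0
clock: 22.75
tool_pos: [0.5526, -0.3323, 0.1699]
tool_rot: [2.538, -0.009, 1.372]
contact_force: [-0.0, -0.3, -0.5]
width: 0.0598
grip_force: 0.0
clock: 23.38
tool_pos: [0.5548, -0.3297, 0.192]
tool_rot: [-3.121, -0.009, 1.587]
contact_force: [-0.2, 1.0, 0.3]
width: 0.062
grip_force: 0.0
t 23.38 tcp [ 0.5548 -0.3297  0.192 ] j [-0.27  0.54  1.07  1.53 -0.47  1.39  0.86] w 0.062
 d now-axes [ 0.538  -0.0636 -0.002 ]  d target-axes [ 0.5374 -0.068  -0.008 ]  rotvec [-0.021 -0.009  0.008] world d [-0.0723  0.5368  0.008 ]
```

```bash
python3 inch.py '[0.64, -0.08, -0.16, 0, 0, 0, 0.062, 0.848, -0.104, 0, 0, 0, 0, 0.062, 0.848, -0.104, 0, 0, 0, 0, 0.062, 0.848, -0.104, 0, 0, 0, 0, 0.062, 0.848, -0.104, 0, 0, 0, 0, 0.062]'; python3 inch.py '[0.32, -0.048, 0, 0, 0, 0, 0.062, 0, 0, 0, 0, 0, 0, 0.062, 0, 0, 0, 0, 0, 0, 0.062]';  python3 - <<'E'
from lib import *
p=place(MOULD,[0,-.0825,0])[0]; p[2]=.1
go(p,Rdown(np.pi/2+MOULD[2]))
c=arm.camera("top"); cv2.imwrite("pics/d.png",cv2.resize(c["image"][140:310,75:475,::-1],None,fx=2,fy=2,interpolation=cv2.INTER_CUBIC))
a=cv2.imread("pics/top0.png").astype(int); d=abs(a-c["image"][...,::-1]).sum(2)>90; print("short area", d[230:300,150:215].sum(),"sorter",d[175:295,230:265].sum())
E
```

```text
clock: 24.0
tool_pos: [0.5187, -0.0786, 0.2105]
tool_rot: [-3.133, -0.006, 1.582]
contact_force: [1.0, 1.4, -0.7]
width: 0.0622
grip_force: 0.0
clock: 24.38
tool_pos: [0.5158, -0.0628, 0.2117]
tool_rot: [-3.134, -0.005, 1.579]
contact_force: [-0.2, -0.8, -0.6]
width: 0.0619
grip_force: 0.0
t 24.38 tcp [ 0.5158 -0.0628  0.2117] j [-1.04  0.09  1.18  1.82 -0.09  1.29  0.18] w 0.0619
 d now-axes [ 0.2697 -0.0302  0.1133]  d target-axes [ 0.2702 -0.0312  0.1117]  rotvec [-0.007 -0.005  0.   ] world d [-0.0333  0.2699 -0.1117]
short area 0 sorter 0
```

View pics/d.png

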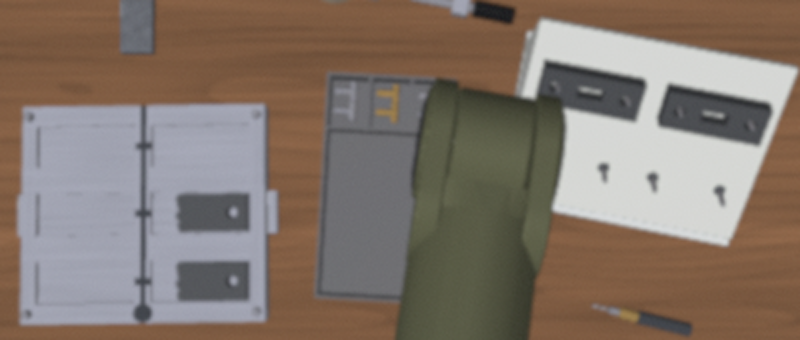

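Both full castings hang side by side. The shorts and the sorter are unmoved. On to the first short.

To row units: 0.053 m is 0.848, 0.04 m is 0.64, -0.007 rad is -0.14.

```bash
python3 inch.py '[0.64, -0.0736, 0, -0.14, -0.1, 0, 0.062, 0.848, -0.096, 0, 0, 0, 0, 0.062, 0.848, -0.096, 0, 0, 0, 0, 0.062, 0.848, -0.096, 0.32, 0, 0, 0, 0.062, 0.848, -0.096, 0.48, 0, 0, 0, 0.062]'; python3 inch.py '[0.288, -0.032, 0.8, 0, 0, 0, 0.062, 0, 0, 0.32, 0, 0, 0, 0.062, 0, 0, 0, 0, 0, 0, 0.062, 0, 0, 0, 0, 0, 0, 0.062]';  python3 - <<'E'
from lib import *
p=place(MOULD,[0,-.0825,0])[0]; p[2]=.039
go(p,Rdown(np.pi/2+MOULD[2]))
E
```

```text
clock: 25.05
tool_pos: [0.4862, 0.1907, 0.163]
tool_rot: [3.139, -0.004, 1.578]
contact_force: [0.2, -0.1, 0.9]
width: 0.0624
grip_force: 0.0
clock: 25.55
tool_pos: [0.4845, 0.2065, 0.0945]
tool_rot: [3.139, -0.003, 1.577]
contact_force: [1.1, -0.8, 0.4]
width: 0.0618
grip_force: 0.0
t 25.55 tcp [0.4845 0.2065 0.0945] j [-1.29  0.24  0.94  1.95 -0.23  1.06 -0.24] w 0.0618
 d now-axes [ 0.0005 -0.0022  0.0555]  d target-axes [ 0.0006 -0.002   0.0555]  rotvec [ 0.003 -0.003 -0.002] world d [-0.002   0.0006 -0.0555]
```

```bash
cat >> lib.py <<'E'
SORT=[.5073,.0093,-.04]
E
python3 inch.py '[0.008, -0.032, 0.4, 0, 0, 0, 0.062, 0, 0, 0.32, 0, 0, 0, 0.062, 0, 0, 0.16, 0, 0, 0, 0.062, 0, 0, 0, 0, 0, 0, 0.062, 0, 0, 0, 0, 0, 0, 0.062]'; python3 inch.py '[0, 0, 0, 0, 0, 0, 0.03, 0, 0, 0, 0, 0, 0, 0.03, 0, 0, 0, 0, 0, 0, 0.03, 0, 0, 0, 0, 0, 0, 0.03]';  python3 inch.py '[0, 0, -0.16, 0, 0, 0, 0.03, 0, 0, -0.48, 0, 0, 0, 0.03, 0, 0, -0.64, 0, 0, 0, 0.03, 0, 0, -0.48, 0, 0, 0, 0.03, 0, 0, 0, 0, 0, 0, 0.03]'
python3 inch.py '[0, 0, 0, 0, 0, 0, 0.03]'
python3 - <<'E'
from lib import *
p=place(SORT,[.012,0,0])[0]; p[2]=.07
go(p,Rdown(np.pi/2+SORT[2]))
E
```

```text
clock: 26.18
tool_pos: [0.4813, 0.2088, 0.0385]
tool_rot: [3.14, -0.002, 1.58]
contact_force: [1.1, -0.7, 0.6]
width: 0.0621
grip_force: 0.0
clock: 26.68
tool_pos: [0.4815, 0.209, 0.0389]
tool_rot: [3.139, -0.003, 1.58]
contact_force: [0.1, 0.0, 7.1]
width: 0.0422
grip_force: 61.7
clock: 27.3
tool_pos: [0.4817, 0.2092, 0.1502]
tool_rot: [3.138, -0.005, 1.581]
contact_force: [-0.9, -0.1, -1.9]
width: 0.042
grip_force: 62.9
clock: 27.42
tool_pos: [0.4797, 0.2084, 0.1472]
tool_rot: [-3.141, -0.001, 1.581]
contact_force: [0.2, -0.4, -1.0]
width: 0.0425
grip_force: 62.9
t 27.43 tcp [0.4797 0.2084 0.1472] j [-1.35  0.15  0.97  1.9  -0.14  1.16 -0.32] w 0.0425
 d now-axes [-0.2001  0.0377  0.077 ]  d target-axes [-0.1979  0.0476  0.0772]  rotvec [-0.001 -0.001  0.05 ] world d [ 0.0396 -0.1996 -0.0772]
```

To row units: -0.05 m is -0.8, 0.0094 m is 0.1504, 0.05 rad is 1.

```bash
python3 inch.py '[-0.64, 0.12, 0, 0, 0, 0, 0.03, -0.8, 0.1504, 0, 0, 0, 0, 0.03, -0.8, 0.1504, 0, 0, 0, 0, 0.03, -0.64, 0.12, 0, 0, 0, 0, 0.03, -0.32, 0.064, 0, 0, 0, 1, 0.03]'; python3 inch.py '[0, 0, 0.48, 0, 0, 0, 0.03, 0, 0, 0.48, 0, 0, 0, 0.03, 0, 0, 0, 0, 0, 0, 0.03, 0, 0, 0, 0, 0, 0, 0.03]'
python3 - <<'E'
from lib import *
p=place(SORT,[.012,0,0])[0]; p[2]=.0125
go(p,Rdown(np.pi/2+SORT[2]))
c=arm.camera("top")
a=cv2.imread("pics/top0.png").astype(int); d=abs(a-c["image"][...,::-1]).sum(2)>90; print("short area", d[262:300,155:215].sum()); d=d[165:300,220:320]; print([(v.min(),v.max()) for v in np.nonzero(d)])
cv2.imwrite("pics/e.png",cv2.resize(c["image"][150:310,140:340,::-1],None,fx=3,fy=3,interpolation=cv2.INTER_CUBIC))
E
```

```text
clock: 28.05
tool_pos: [0.5194, 0.0063, 0.1466]
tool_rot: [-3.14, -0.0, 1.524]
contact_force: [-0.5, 1.4, -0.7]
width: 0.0425
grip_force: 62.9
clock: 28.55
tool_pos: [0.5207, 0.0093, 0.0881]
tool_rot: [3.141, -0.001, 1.53]
contact_force: [0.5, 0.2, -0.5]
width: 0.0425
grip_force: 62.8
t 28.55 tcp [0.5207 0.0093 0.0881] j [-1.    0.28  1.06  1.97 -0.28  1.05  0.14] w 0.0425
 d now-axes [-0.0006 -0.0014  0.0756]  d target-axes [-0.0005 -0.0014  0.0756]  rotvec [ 0.001 -0.001 -0.   ] world d [-0.0014 -0.0005 -0.0756]
short area 0
[(np.int64(23), np.int64(134)), (np.int64(11), np.int64(77))]
```

View pics/e.png

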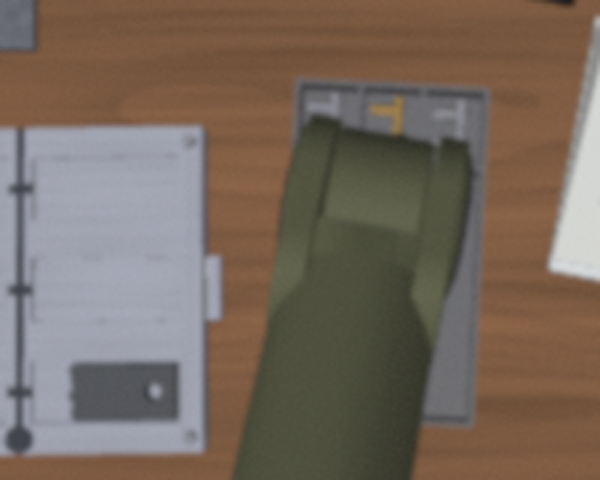

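The sorter is where it was (top edge at crop y≈85, left edge x≈297) and the arm is over its large compartment. Lowering and releasing.

To row units: 0.006 m is 0.096, 0.03 m is 0.48.

```bash
python3 inch.py '[0, -0.016, 0.48, 0, 0, 0, 0.03, 0, 0, 0.4, 0, 0, 0, 0.03, 0, 0, 0.192, 0, 0, 0, 0.03, 0, 0, 0.096, 0, 0, 0, 0.03, 0, 0, 0, 0, 0, 0, 0.03]'; python3 inch.py '[0, 0, 0.024, 0, 0, 0, 0.03, 0, 0, 0, 0, 0, 0, 0.03, 0, 0, 0, 0, 0, 0, 0.03]'
```

```text
clock: 29.22
tool_pos: [0.5199, 0.0092, 0.0151]
tool_rot: [3.14, -0.002, 1.53]
contact_force: [-0.3, -0.3, -1.3]
width: 0.0427
grip_force: 62.9
clock: 29.6
tool_pos: [0.5196, 0.0092, 0.0133]
tool_rot: [3.141, -0.002, 1.531]
contact_force: [-0.0, -0.6, -0.6]
width: 0.0425
grip_force: 62.9
```

To row units: 0.0015 m is 0.024.

```bash
python3 inch.py '[0, 0, 0.024, 0, 0, 0, 0.03, 0, 0, 0, 0, 0, 0, 0.03, 0, 0, 0, 0, 0, 0, 0.056, 0, 0, 0, 0, 0, 0, 0.056, 0, 0, 0, 0, 0, 0, 0.056]'; python3 inch.py '[0, 0, -0.32, 0, 0, 0, 0.056, 0, 0, -0.8, 0, 0, 0, 0.056, 0, 0, -0.8, 0, 0, 0, 0.056, 0.48, 0, 0, 0, 0, 1, 0.06, 0, 0, 0, 0, 0, 0, 0.062]';  python3 - <<'E'
from lib import *
p=place(MOULD,[-.078,-.0825,0])[0]; p[2]=.1
go(p,Rdown(np.pi/2+MOULD[2]))
E
```

```text
clock: 30.22
tool_pos: [0.5194, 0.0091, 0.0117]
tool_rot: [3.141, -0.001, 1.531]
contact_force: [-0.1, -0.4, -0.1]
width: 0.0559
grip_force: 0.0
clock: 30.85
tool_pos: [0.5208, 0.0417, 0.1321]
tool_rot: [3.141, -0.003, 1.485]
contact_force: [0.6, -0.4, -0.1]
width: 0.0623
grip_force: 0.0
t 30.85 tcp [0.5208 0.0417 0.1321] j [-1.13  0.21  1.11  1.92 -0.21  1.13 -0.02] w 0.0623
 d now-axes [ 0.154  -0.1301  0.0324]  d target-axes [ 0.1657 -0.115   0.0321]  rotvec [ 0.001 -0.003 -0.094] world d [-0.1163  0.1647 -0.0321]
```

```bash
python3 inch.py '[0, 0, 0, 0, 0, -1.88, 0.062, 0.6624, -0.4608, 0, 0, 0, 0, 0.062, 0.6624, -0.4608, 0, 0, 0, 0, 0.062, 0.6624, -0.4608, 0, 0, 0, 0, 0.062, 0.6624, -0.4608, 0.24, 0, 0, 0, 0.062]'; python3 inch.py '[0, 0, 0.24, 0, 0, 0, 0.062, 0, 0, 0, 0, 0, 0, 0.062, 0, 0, 0, 0, 0, 0, 0.062]';  python3 - <<'E'
from lib import *
p=place(MOULD,[-.078,-.0825,0])[0]; p[2]=.039
go(p,Rdown(np.pi/2+MOULD[2]))
c=arm.camera("top"); cv2.imwrite("pics/f.png",cv2.resize(c["image"][150:310,80:340,::-1],None,fx=3,fy=3,interpolation=cv2.INTER_CUBIC))
E
```

```text
clock: 31.48
tool_pos: [0.4043, 0.2052, 0.1172]
tool_rot: [3.14, -0.004, 1.575]
contact_force: [0.8, 1.5, 1.0]
width: 0.0621
grip_force: 0.0
clock: 31.85
tool_pos: [0.4058, 0.2026, 0.102]
tool_rot: [3.14, -0.001, 1.572]
contact_force: [0.1, 0.6, -0.5]
width: 0.0617
grip_force: 0.0
t 31.85 tcp [0.4058 0.2026 0.102 ] j [-1.49 -0.02  0.98  2.1   0.02  1.05 -0.52] w 0.0617
 d now-axes [ 0.0039 -0.0014  0.063 ]  d target-axes [ 0.0039 -0.0013  0.063 ]  rotvec [ 0.001 -0.001 -0.007] world d [-0.0013  0.0039 -0.063 ]
```

View pics/f.png

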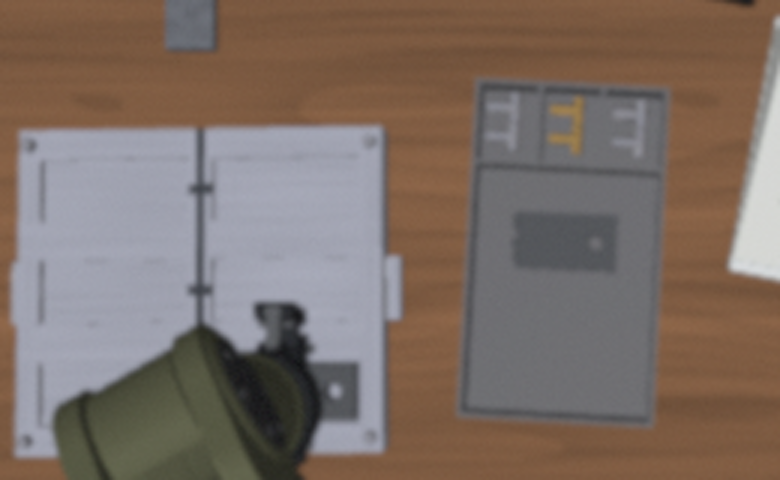

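The first short lies in the large compartment at (566,242) in the crop, and the last short is still in its cavity. Grasping it.

To row units: 0.03 m is 0.48, 0.02 m is 0.32, -0.007 rad is -0.14.

```bash
python3 inch.py '[0.064, -0.0208, 0.48, 0, 0, -0.14, 0.062, 0, 0, 0.32, 0, 0, 0, 0.062, 0, 0, 0.192, 0, 0, 0, 0.062, 0, 0, 0, 0, 0, 0, 0.062, 0, 0, 0, 0, 0, 0, 0.062]'; python3 inch.py '[0, 0, 0, 0, 0, 0, 0.03, 0, 0, 0, 0, 0, 0, 0.03, 0, 0, 0, 0, 0, 0, 0.03, 0, 0, 0, 0, 0, 0, 0.03]';  python3 inch.py '[0, 0, -0.16, 0, 0, 0, 0.03, 0, 0, -0.48, 0, 0, 0, 0.03, 0, 0, -0.64, 0, 0, 0, 0.03, 0, 0, -0.48, 0, 0, 0, 0.03, 0, 0, 0, 0, 0, 0, 0.03]'
python3 inch.py '[0, 0, 0, 0, 0, 0, 0.03]'
python3 - <<'E'
from lib import *
p=place(SORT,[-.06,0,0])[0]; p[2]=.07
go(p,Rdown(np.pi/2+SORT[2]))
E
```

```text
clock: 32.52
tool_pos: [0.4043, 0.2083, 0.0406]
tool_rot: [3.14, -0.002, 1.581]
contact_force: [0.2, 0.7, 1.0]
width: 0.0618
grip_force: 0.0
clock: 33.02
tool_pos: [0.4043, 0.2088, 0.041]
tool_rot: [3.14, -0.003, 1.582]
contact_force: [-0.5, -0.8, 5.4]
width: 0.0421
grip_force: 61.1
clock: 33.65
tool_pos: [0.4048, 0.2092, 0.1523]
tool_rot: [3.138, -0.007, 1.582]
contact_force: [-0.0, 1.1, -1.4]
width: 0.0423
grip_force: 61.2
clock: 33.78
tool_pos: [0.4028, 0.2078, 0.1493]
tool_rot: [-3.141, -0.002, 1.582]
contact_force: [-1.3, -0.7, -1.2]
width: 0.0422
grip_force: 61.2
t 33.77 tcp [0.4028 0.2078 0.1493] j [-1.55 -0.12  0.97  2.05  0.11  1.16 -0.61] w 0.0422
 d now-axes [-0.1967  0.0425  0.0789]  d target-axes [-0.1942  0.0524  0.0793]  rotvec [-0.    -0.002  0.051] world d [ 0.0446 -0.1961 -0.0793]
```

To row units: -0.05 m is -0.8, -0.04 m is -0.64, 0.051 rad is 1.02.

```bash
python3 inch.py '[-0.64, 0.136, 0, 0, 0, 0, 0.03, -0.8, 0.176, 0, 0, 0, 0, 0.03, -0.8, 0.176, 0, 0, 0, 0, 0.03, -0.64, 0.136, 0, 0, 0, 0, 0.03, -0.272, 0.056, 0, 0, 0, 1.02, 0.03]'; python3 inch.py '[0, 0, 0.48, 0, 0, 0, 0.03, 0, 0, 0.48, 0, 0, 0, 0.03, 0, 0, 0, 0, 0, 0, 0.03, 0, 0, 0, 0, 0, 0, 0.03]'
python3 - <<'E'
from lib import *
p=place(SORT,[-.06,0,0])[0]; p[2]=.0125
go(p,Rdown(np.pi/2+SORT[2]))
c=arm.camera("top"); a=cv2.imread("pics/f.png"); b=cv2.resize(c["image"][150:310,80:340,::-1],None,fx=3,fy=3,interpolation=cv2.INTER_CUBIC)
d=abs(a.astype(int)-b).sum(2)>90; d=d[60:440,440:]; print(d.sum(),[(v.min(),v.max()) for v in np.nonzero(d)])
d=d[:100]; print("upper sorter part",d.sum())
E
```

```text
clock: 34.4
tool_pos: [0.4474, 0.0091, 0.1485]
tool_rot: [-3.14, -0.001, 1.525]
contact_force: [0.5, 0.5, -0.6]
width: 0.0421
grip_force: 61.2
clock: 34.9
tool_pos: [0.4482, 0.0117, 0.09]
tool_rot: [3.141, -0.0, 1.53]
contact_force: [0.4, 0.9, -0.2]
width: 0.042
grip_force: 61.2
t 34.9 tcp [0.4482 0.0117 0.09  ] j [-1.3  -0.03  1.22  2.13  0.04  1.02 -0.14] w 0.042
 d now-axes [-0.0001 -0.0009  0.0775]  d target-axes [-0.0001 -0.0009  0.0775]  rotvec [ 0.001 -0.    -0.001] world d [-0.0009 -0.     -0.0775]
20640 [(np.int64(180), np.int64(379)), (np.int64(17), np.int64(207))]
upper sorter part 0
```

The sorter's far end is unchanged, so I'll lower and release.

To row units: 0.03 m is 0.48, 0.025 m is 0.4.

```bash
python3 inch.py '[0, -0.016, 0.48, 0, 0, 0, 0.03, 0, 0, 0.4, 0, 0, 0, 0.03, 0, 0, 0.224, 0, 0, 0, 0.03, 0, 0, 0.112, 0, 0, 0, 0.03, 0, 0, 0, 0, 0, 0, 0.03]'; python3 inch.py '[0, 0, 0.016, 0, 0, 0, 0.03, 0, 0, 0, 0, 0, 0, 0.03, 0, 0, 0, 0, 0, 0, 0.03]'
```

```text
clock: 35.58
tool_pos: [0.4475, 0.0123, 0.0142]
tool_rot: [3.14, -0.003, 1.531]
contact_force: [-0.2, -0.1, -0.7]
width: 0.042
grip_force: 61.2
clock: 35.95
tool_pos: [0.4474, 0.012, 0.013]
tool_rot: [3.14, -0.002, 1.531]
contact_force: [-0.7, -0.2, 1.5]
width: 0.042
grip_force: 61.5
```

To row units: -0.06 m is -0.96, -0.05 m is -0.8.

```bash
python3 inch.py '[0, 0, 0, 0, 0, 0, 0.056, 0, 0, 0, 0, 0, 0, 0.056, 0, 0, 0, 0, 0, 0, 0.056]'; python3 inch.py '[0, 0, -0.32, 0, 0, 0, 0.056, 0, 0, -0.8, 0, 0, 0, 0.056, 0, 0, -0.96, 0, 0, 0, 0.056, 0, 0, -0.96, 0, 0, 0, 0.056, 0.8, 0, 0, 0, 0, 0, 0.056]'; python3 inch.py '[0.8, 0, 0, 0, 0, 0, 0.056, 0.8, 0, 0, 0, 0, 0, 0.056, 0.8, 0, 0, 0, 0, 0, 0.056, 0.8, 0, 0, 0, 0, 0, 0.056, 0, 0, 0, 0, 0, 0, 0.056]'
python3 - <<'E'
from lib import *
c=arm.camera("top"); b=cv2.resize(c["image"][80:310,75:475,::-1],None,fx=2,fy=2,interpolation=cv2.INTER_CUBIC)
cv2.imwrite("pics/g.png",b)
c=arm.camera("scene"); cv2.imwrite("pics/gs.png",cv2.resize(c["image"][120:300,110:380,::-1],None,fx=2.9,fy=2.9,interpolation=cv2.INTER_CUBIC))
E
```

```text
clock: 36.33
tool_pos: [0.4471, 0.0117, 0.0126]
tool_rot: [3.141, -0.001, 1.53]
contact_force: [0.0, 0.2, -0.5]
width: 0.0559
grip_force: 0.0
clock: 36.95
tool_pos: [0.4529, 0.0596, 0.208]
tool_rot: [3.132, -0.011, 1.523]
contact_force: [0.2, 0.7, -0.3]
width: 0.0562
grip_force: 0.0
clock: 37.58
tool_pos: [0.4558, 0.2657, 0.2021]
tool_rot: [3.141, 0.001, 1.537]
contact_force: [0.0, -0.8, -0.8]
width: 0.0557
grip_force: 0.0
```

View pics/g.png

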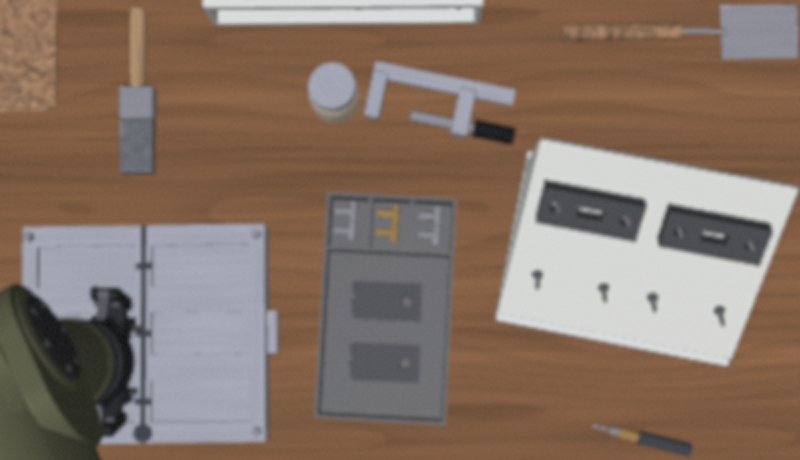

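View pics/gs.png

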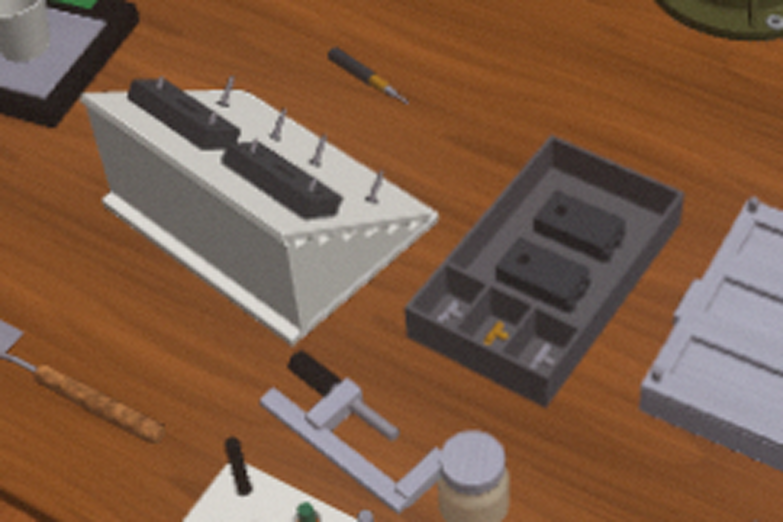

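Final views: both full castings are flat on the upper pins with the pin tips showing through, and both shorts lie in the large compartment. The mould is empty and the bystanders are untouched. Handing in.

```bash
python3 -c "
from station import arm
print(arm.close_job())"
```

```text
the job is handed in; nothing more can be done
None
```

The job is handed in after about 38 s of robot time: both full castings hang flat on the two upper pairs of pins, both short-casts lie in the sorter's large compartment, the mould is empty, and the jar and tools were left where they were.

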